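# Prop open the lid of a slide chest

### The job

Prop the lid of the wooden slide chest open: raise the lid by its hanging prop rod, set the rod's foot on the metal ledge along the chest's side and work it gently along until it drops fully into the holding hole. Never force the rod against the ledge, leave the lid resting on the seated rod, and do not disturb the glassware.

Things in the scene. Friction and masses are not known exactly. Their poses are not given: they have to be found in the camera images.
- case: Wooden slide chest, fixed, 240 (x) x 200 (y) x 170 mm high, 190 with its closed lid; origin at the centre of its underside, x from its front (robot side) to its rear, where the lid is hinged. A light-metal ledge, 22 mm wide and 30 mm high, runs along the outside of its right (-y) wall from x = -70 to 100 mm, y = -122 to -100 mm, flat top at z = 165 mm.
- ledge_front (a point): Middle of the top edge at the ledge's open front end: x = -70, y = -111, z = 165 mm of the chest. The one holding hole in the ledge's top, 14 mm square, 14 mm deep, blind, is centred on y = -111 mm anywhere from 47 to 86 mm behind this point (x = -23 to 16 mm). Its place differs from chest to chest and is not measured: feel for it, or see it, dark, from above.
- hinge (a point): Point on the lid's hinge axis, at x = 120, y = 0, z = 180 mm of the chest; the axis runs along the chest's y.
- lid (a joint): Lid angle in rad: 0 closed, grows as it opens, stop at 1.15. A 240 x 200 x 20 mm board of 0.4 to 0.8 kg on a damped hinge (1.0 Nm s/rad); it sinks shut from every angle unless held. Propped in the hole it stands at about 0.59 to 0.71.
- rod: Steel prop rod, 8 mm thick, on a slightly stiff pivot (0.03 Nm) at the lid's right edge; swings only in the upright plane y = -111 mm of the chest. Origin on the pivot; it runs along its own -z to the foot 160 mm away; its y is the chest's y. At first it hangs in front of the ledge, foot down, up to 0.15 rad forward, so the foot must come up in front of the ledge and over onto its top.
- rod_pivot (a point): The rod's pivot on the lid, 210 mm from the hinge axis in the lid's mid-plane. Lid (210 mm) and rod (160 mm) form a two-bar linkage: raising the rod pushes the lid open, and moving the grip puts the foot anywhere in the rod's plane.
- rod_foot (a point): Centre of the rod's ball foot, 10 mm in diameter: at z = 170 mm of the chest when it stands on the ledge, about 156 mm when seated at the bottom of the hole.
- rod_grip (a point): Centre of the round wooden grip, a sleeve 18 mm in diameter, 54 mm long, lying along y and turning freely on a cross pin 35 mm above the foot; centre 64 mm outwards (-y) from the rod's plane. Pinch it from above across x, or push it along loosely between the fingers: the lid's weight (about 2 to 4 N) then keeps the foot down on the ledge.
- cylinder: Glass measuring cylinder, 195 mm tall, foot 68 mm wide; origin under its foot. Leave alone.
- dish: Glass dish, 90 mm wide, 18 mm high; origin under it. Leave alone.
- flask: Small glass flask, 54 mm wide, 66 mm high; origin under it. Leave alone.

How it is judged (in metres and radians):
On the way, in this order (a step that is already met when the one before it is completed fails the run):
1. the lid is raised to more than 0.5 rad with the rod's foot above the ledge's level (value of joint lid above 0.5 rad and z of rod_foot in the frame of case above 0.167 m), for 0.1 s.
2. the foot is down in the holding hole (value of joint lid above 0.5 rad and z of rod_foot in the frame of case between 0.148 and 0.161 m and x of rod_foot in the frame of case between -0.04 and 0.035 m), for 0.2 s.
At the end, for the whole second after the job is handed in: The lid stands still, open more than 0.5 rad, its weight carried by the rod, whose foot is at least 9 mm down in the 14 mm deep holding hole; the hand has let go (all of step 2 and velocity of joint lid between -0.05 and 0.05 rad/s and contact force between rod and case above 0.5 N); the robot touches nothing.
It fails at once if the rod is forced against the chest's ledge with more than 20 N (contact force between rod and case above 20 N).
It fails at once if the measuring cylinder is moved more than 30 mm (distance of cylinder from where it was at the start of the episode above 0.03 m).
It fails at once if the dish is moved more than 30 mm (distance of dish from where it was at the start of the episode above 0.03 m).
It fails at once if the flask is moved more than 30 mm (distance of flask from where it was at the start of the episode above 0.03 m).
It also fails if it takes over 58 s, if anything falls off the work surface, if the arm or the gripper's body presses on something with over 40 N, if the wrist force passes 120 N, or if a joint passes its speed limit or range.

### The arm

A 6-joint arm with a two-finger parallel gripper is mounted at the origin on the work surface. World frame = base frame: x ahead of the robot, y to its left, z up, the work surface at z = 0. Lengths are in m, angles in degrees, forces in N, time in s.
With the tool pointing down it reaches from about 0.325 to 0.85 m from the base axis. Payload 15.5 kg.
Tool frame: the origin (TCP) lies at the very end of the fingers, on their centre line; the grasp point (between the pads) lies arm.grip_depth behind it (arm.grip_depth is the distance from the TCP to the grasp point, in m); z points along the fingers, y is the direction in which the jaws open and shut (so a half turn about z gives the same grasp; the last joint's range is limited). The gripper opens to 91 mm and grips with 3 to 60 N. Pads are 32 mm wide; open, the fingers measure 118 mm over their backs; the gripper's body (76 mm by 178 mm) begins 60 mm behind the grasp point.
Start: joints at [60.762, 28.281, 77.091, -0, 74.628, -5.472], TCP at [0.252, 0.572, 0.214] pointing down, gripper open.
Joint ranges: [-166.48, 166.48], [-47.26, 123.95], [12.59, 153.08], [-70.14, 250.14], [6.76, 159.57], [-176.63, 176.63]. Speed limits (degrees/s): [108.29, 108.29, 147.25, 172.46, 172.46, 172.46].

### API

Orientations are given as a 3x3 rotation matrix whose columns are the frame's x, y, z axes.
In Python, from rig import arm gives the robot as it stands. Calls block until the motion is done:
- arm.move_to(position, orientation): joint-space move of the TCP to a pose.
- arm.move_l(position, orientation=None, feed=0.15): straight line of the TCP; orientation=None keeps the orientation; feed is the mean speed in m/s.
- arm.move_joints(angles): joint-space move.
- arm.grip(opening): finger opening in m; the grip force is fixed at half the most; returns when the fingers have stopped.
- arm.sleep(seconds).
- arm.solve_ik(position, orientation): joint angles nearest the present ones, or None.
- arm.snapshot(name): name is "scene" or "top"; returns the picture (420x560x3 uint8, red, green, blue); there is no depth.
- arm.get_calibration(name): a dict with "intrinsics" (3x3 intrinsics, pixels), "cam_to_world" (4x4, takes a point from camera to world coordinates). Camera axes: x right, y down, z forward; pixel columns grow to the right and rows downward; lengths in m; the calibration is good to about 2 mm. A picture is of the moment at which its call begins. get_calibration takes no time and is no camera call.
A pose or a line that the arm cannot do raises arm.Unreachable and nothing moves.
- arm.sign_off(): hands the job in, once; it reports no verdict.
Readings, each from a call of its own:
- arm.current_t(): time.
- arm.current_joint_positions(): joint angles.
- arm.current_dq(): joint speeds.
- arm.current_tau(): joint torques, N m.
- arm.current_ee_pos(): TCP position.
- arm.current_tool_rot(): TCP orientation.
- arm.current_force(): force on the tool from outside, world axes, zero at the start.
- arm.current_torque(): the same for the moment, N m.
- arm.current_width(): finger opening in m.
Only numpy, scipy, OpenCV 4.12 (cv2) and the standard library are available. Lean on these libraries where they do the work, as an engineer would, in place of code of your own. Each camera call takes 0.05 s, during which the arm holds its last target.

## Working session

There is one attempt and no reset: what is moved stays moved. The work goes in short steps, each a Python script; the robot and the scene stay as the last script left them, time stands still between calls to the robot, and variables do not carry over. Pictures are saved under pics/ and viewed, and the job is handed in when it is done.

```bash
mkdir -p pics; ls; python3 - <<'E'
from rig import arm
import cv2,numpy as np
for n in("scene","top"):
    im=arm.snapshot(n); cv2.imwrite(f"pics/{n}0.png",im[:,:,::-1])
    c=arm.get_calibration(n); print(n,np.round(c["intrinsics"],2).tolist(),np.round(c["cam_to_world"],4).tolist())
print(arm.grip_depth,arm.current_t(),arm.current_force(),arm.current_tool_rot())
E
```

```text
pics
scene [[511.12, 0.0, 276.41], [0.0, 511.12, 206.07], [0.0, 0.0, 1.0]] [[0.8558, 0.3892, -0.3409, 1.0192], [0.5174, -0.6405, 0.5676, -0.8488], [0.0025, -0.6621, -0.7494, 1.2047], [0.0, 0.0, 0.0, 1.0]]
top [[540.54, 0.0, 270.42], [0.0, 540.54, 208.58], [0.0, 0.0, 1.0]] [[-0.0112, -0.9855, 0.1693, 0.3019], [-0.9999, 0.0125, 0.0065, -0.0489], [-0.0086, -0.1693, -0.9855, 1.4285], [0.0, 0.0, 0.0, 1.0]]
0.0188 0.1 [-0.35032019 -0.34311002  0.04662191] [[-9.15208923e-01  4.02979332e-01 -5.34922415e-04]
 [ 4.02979677e-01  9.15208388e-01 -9.93028428e-04]
 [ 8.93955485e-05 -1.12439134e-03 -9.99999364e-01]]
```

View pics/scene0.png

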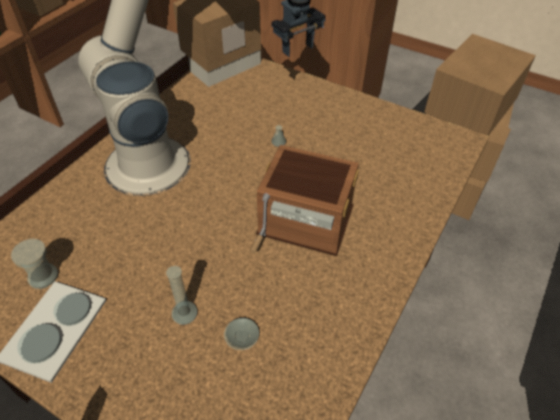

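View pics/top0.png

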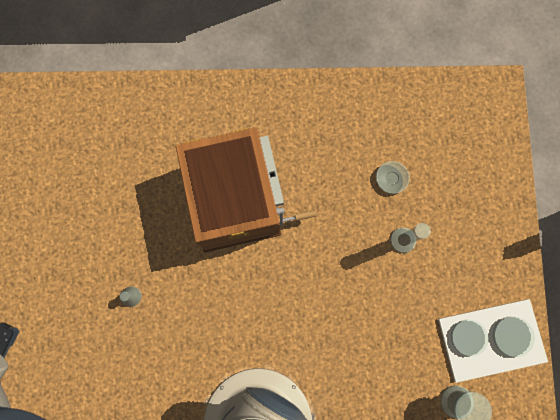

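The top view shows the chest at about (230,188), the ledge on its right from (265,137) to (280,210), a dark hole at about (272,174), and the grip near (300,217). The cylinder is at about (403,240), the dish at (391,179) and the flask at (130,297). I'll enlarge the picture.

```bash
python3 - <<'E'
import cv2
a=cv2.imread("pics/top0.png"); cv2.imwrite("pics/c1.png",cv2.resize(a[115:260,165:335],None,fx=4.5,fy=4.1,interpolation=cv2.INTER_CUBIC))
a=cv2.imread("pics/scene0.png"); cv2.imwrite("pics/c2.png",cv2.resize(a[140:260,230:370],None,fx=5,fy=5,interpolation=cv2.INTER_CUBIC))
E
```

```text
(no output)
```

View pics/c1.png

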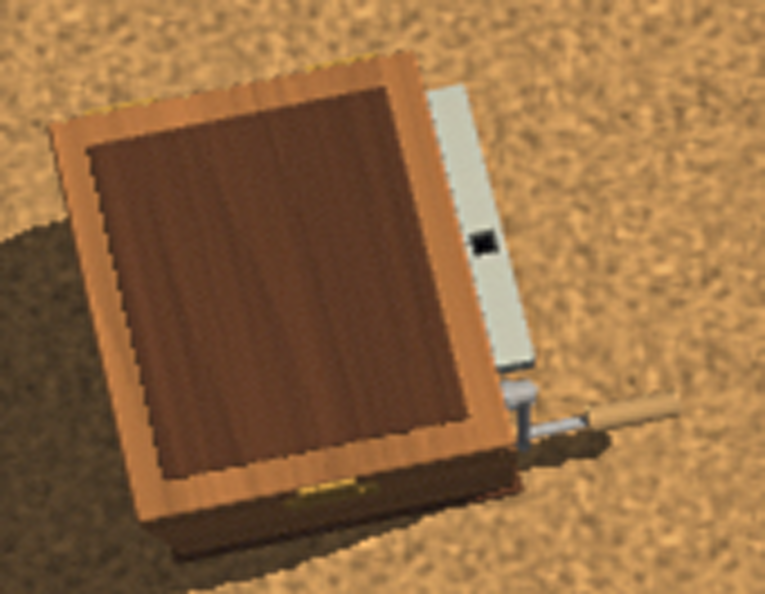

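View pics/c2.png

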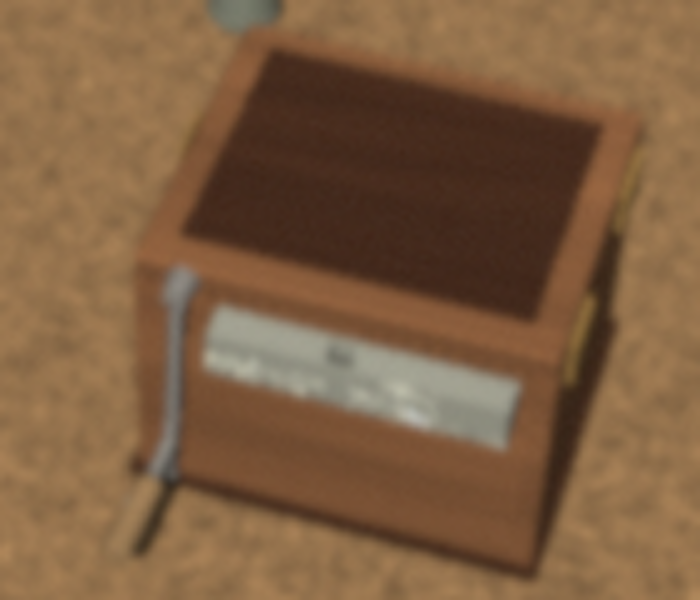

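```bash
cat > h.py <<'E'
from rig import arm
import numpy as np, cv2
from scipy.optimize import least_squares
CAL={n:arm.get_calibration(n) for n in("scene","top")}
def proj(n,P):
    c=CAL[n];T=np.linalg.inv(c["cam_to_world"]);K=np.array(c["intrinsics"])
    p=(T[:3,:3]@np.atleast_2d(P).T).T+T[:3,3]; q=(K@p.T).T
    return q[:,:2]/q[:,2:]
E
cat > fit.py <<'E'
from h import *
t=[((50,128),(120,100,190)),((415,53),(120,-100,190)),((518,445),(-120,-100,190)),((140,520),(-120,100,190)),((465,86),(100,-122,165)),((535,362),(-70,-122,165)),((484,243),'h'),((634,411),'g')]
s=[((255,28),(-120,100,190)),((642,125),(120,100,190)),((560,362),(120,-100,190)),((140,262),(-120,-100,190)),((205,350),(-70,-122,165)),((512,418),(100,-122,165)),((342,355),'h'),((148,515),'g')]
def W(p,P):
    c,s_=np.cos(p[2]),np.sin(p[2]);P=np.array(P)/1000
    return np.array([p[0]+c*P[0]-s_*P[1],p[1]+s_*P[0]+c*P[1],P[2]])
def res(p):
    r=[]
    for n,L,f,o in(("top",t,(4.5,4.1),(165,115)),("scene",s,(5,5),(230,140))):
        for px,P in L:
            if P=='h':P=(p[3]*100,-111,165)
            if P=='g':P=(-90-125*np.sin(p[4]),-175,180-125*np.cos(p[4]))
            px=(np.array(px)+.5)/f-.5+o
            d=proj(n,W(p,P))[0]-px; r+=list(d)
    return np.array(r)
R=least_squares(res,[0.5,0.1,0.2,0,0.05],loss='soft_l1')
print(R.x); print(np.round(res(R.x).reshape(-1,2),1).tolist())
print(W(R.x,(-90-125*np.sin(R.x[4]),-175,180-125*np.cos(R.x[4]))),W(R.x,(R.x[3]*100,-111,165)))
E
python3 fit.py
```

```text
[0.57671289 0.06131402 0.21363699 0.03900602 0.02937443]
[[-0.8, -1.6], [0.2, -1.5], [-0.0, -0.2], [-0.6, 0.8], [0.1, -0.5], [0.4, -0.8], [0.3, -0.3], [-0.1, -0.7], [-1.3, -1.0], [0.6, -2.1], [-0.0, 0.5], [-1.9, -1.3], [-0.2, -2.6], [-0.8, -0.4], [-0.3, 0.2], [-2.7, 1.5]]
[ 0.52227384 -0.12956735  0.05505392] [ 0.60405855 -0.04633554  0.165     ]
```

```bash
cat > ov.py <<'E'
import sys; exec(open('fit.py').read())
p=R.x
ed=[]
def poly(L,col):ed.append((L,col))
poly([(120,100,190),(120,-100,190),(-120,-100,190),(-120,100,190),(120,100,190)],(0,255,0))
poly([(120,-100,0),(-120,-100,0),(-120,100,0)],(0,255,0))
poly([(-70,-122,165),(-70,-100,165),(100,-100,165),(100,-122,165),(-70,-122,165),(-70,-122,135),(100,-122,135)],(255,0,0))
h=p[3]*100
poly([(h-7,-118,165),(h+7,-118,165),(h+7,-104,165),(h-7,-104,165),(h-7,-118,165)],(0,0,255))
def rp(l,y):return(-90-l*np.sin(p[4]),y,180-l*np.cos(p[4]))
poly([rp(0,-111),rp(160,-111)],(255,0,255));poly([rp(125,-148),rp(125,-202)],(255,0,255))
for n,f,o,sz,k in(("top",5,(165,115),(145,160),3),("scene",5,(230,140),(120,140),4)):
    a=cv2.imread(f"pics/{n}0.png")[o[1]:o[1]+sz[0],o[0]:o[0]+sz[1]]
    a=cv2.resize(a,None,fx=5,fy=5,interpolation=cv2.INTER_CUBIC)
    a=np.clip(a*1.5,0,255).astype(np.uint8)
    for L,col in ed:
        q=(proj(n,np.array([W(p,P) for P in L]))-o+.5)*5-.5
        cv2.polylines(a,[np.round(q*16).astype(np.int32)],False,col,1,cv2.LINE_AA,4)
    cv2.imwrite(f"pics/ov_{n}_{sys.argv[1]}.png",a[:600])
E
python3 ov.py 1 | tail -1
```

```text
[ 0.52227384 -0.12956735  0.05505392] [ 0.60405855 -0.04633554  0.165     ]
```

View pics/ov_top_1.png

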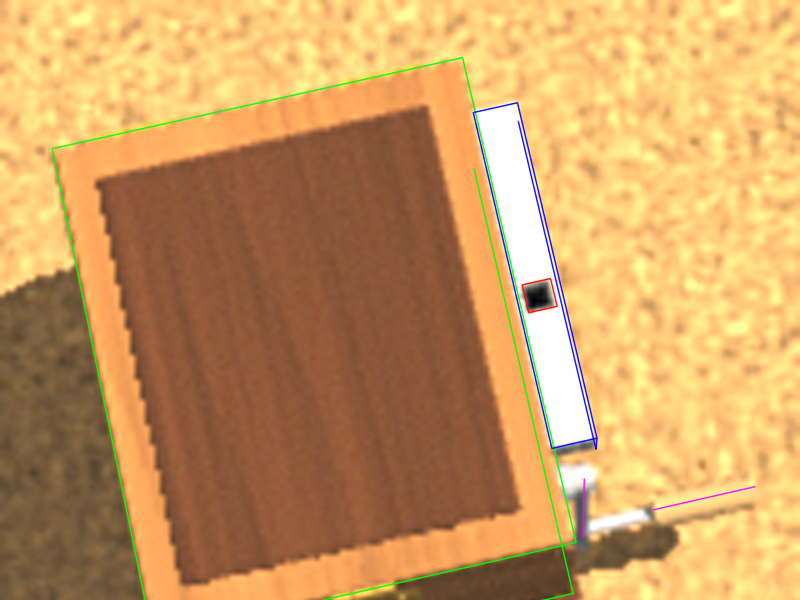

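View pics/ov_scene_1.png

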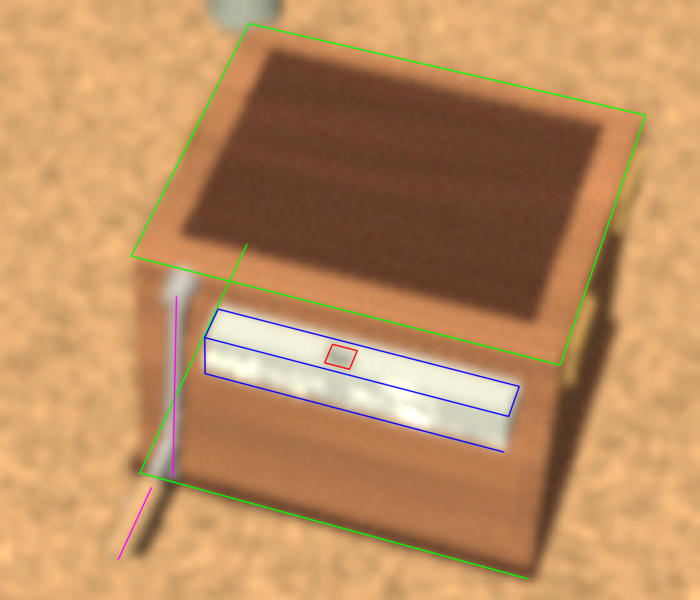

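```bash
cat >> h.py <<'E'
CP=np.array([0.57671,0.06131,0.21364]); HX=0.0039
c_,s_=np.cos(CP[2]),np.sin(CP[2])
Rc=np.array([[c_,-s_,0],[s_,c_,0],[0,0,1.]])
def c2w(P): return Rc@np.array(P)+[CP[0],CP[1],0]
def w2c(P): return Rc.T@(np.array(P)-[CP[0],CP[1],0])
sg=1
ROT=np.column_stack([np.cross(sg*Rc[:,0],[0,0,-1]),sg*Rc[:,0],[0,0,-1]])
H=np.array([.12,.18])
def grip_from_foot(F):   # F (x,z) chest -> grip, lid angle ; upper pivot
    F=np.array(F);d=np.linalg.norm(F-H)
    th0=np.arctan2(F[1]-H[1],-(F[0]-H[0])) # elevation of foot seen from hinge
    a=th0+np.arccos((.21**2+d*d-.16**2)/(2*.21*d))
    P=H+.21*np.array([-np.cos(a),np.sin(a)])
    return F+(P-F)*.035/.16,a
def foot_from_grip(G):
    G=np.array(G);d=np.linalg.norm(G-H)
    a=np.arctan2(G[1]-H[1],-(G[0]-H[0]))+np.arccos((.21**2+d*d-.125**2)/(2*.21*d))
    P=H+.21*np.array([-np.cos(a),np.sin(a)])
    return P+(G-P)*160/125,a
GY=-.175
def tcp_of_grip(G): return c2w([G[0],GY,G[1]-arm.grip_depth])
def grip_now(): 
    q=w2c(arm.current_ee_pos()); return np.array([q[0],q[2]+arm.grip_depth]),q[1]
def pix(n,uv,z):
    c=CAL[n];T=np.array(c["cam_to_world"]);d=T[:3,:3]@np.linalg.inv(c["intrinsics"])@np.array([*uv,1.])
    return T[:3,3]+d*(z-T[2,3])/d[2]
E
python3 - <<'E'
from h import *
print('cyl',w2c(pix('top',(403,240),0)),'dish',w2c(pix('top',(391,179),.01)),'flask',w2c(pix('top',(130,297),.03)))
for sgn in(1,-1):
    R=ROT.copy();R[:,:2]*=sgn
    for G in([-.0937,.055],[-.09,.055],[-.12,.2],[0,.19]):
        p=tcp_of_grip(G); print(sgn,G,p,arm.solve_ik(p,R),arm.solve_ik(p+[0,0,.15],R))
for F in([-.094,.02],[-.09,.06],[-.09,.1],[-.09,.15],[-.09,.185],[-.06,.185],[-.03,.18],[-.015,.172],[HX,.17],[HX,.156]):
    G,a=grip_from_foot(F);print(F,G.round(4),round(a,3),foot_from_grip(G)[0].round(4))
E
```

```text
cyl [-0.21117939 -0.41577185  0.        ] dish [-0.04580692 -0.42518902  0.01      ] flask [-0.19827534  0.31001559  0.03      ]
1 [-0.0937, 0.055] [ 0.52224345 -0.12957763  0.0362    ] [-2.02940587e+01  3.53384745e+01  9.94788822e+01 -2.54444375e-14
  4.51826433e+01 -3.25347291e+01] [-2.02940587e+01  2.30787623e+01  9.14367979e+01 -2.54444375e-14
  6.54844399e+01 -3.25347291e+01]
1 [-0.09, 0.055] [ 0.52585934 -0.12879316  0.0362    ] [-2.00821388e+01  3.55081295e+01  9.90012094e+01 -2.54444375e-14
  4.54906611e+01 -3.23228091e+01] [-2.00821388e+01  2.33320456e+01  9.09858235e+01 -2.54444375e-14
  6.56821308e+01 -3.23228091e+01]
1 [-0.12, 0.2] [ 0.49654137 -0.13515371  0.1812    ] [-2.18772054e+01  2.16456986e+01  9.49373319e+01 -2.54444375e-14
  6.34169695e+01 -3.41178757e+01] [-2.18772054e+01  1.35015247e+01  8.18202735e+01 -2.54444375e-14
  8.46782018e+01 -3.41178757e+01]
1 [0, 0.19] [ 0.61381325 -0.10971149  0.1712    ] [-1.56187803e+01  3.05376930e+01  8.02694975e+01 -2.54444375e-14
  6.91928095e+01 -2.78594506e+01] [-1.56187803e+01  2.37049915e+01  6.79848845e+01 -2.54444375e-1
[... 882 characters left out ...]
 8.02694975e+01 -2.54444375e-14
  6.91928095e+01  1.52140549e+02] [-1.56187803e+01  2.37049915e+01  6.79848845e+01 -2.54444375e-14
  8.83101240e+01  1.52140549e+02]
[-0.094, 0.02] [-0.0931  0.055 ] -0.0 [-0.094  0.02 ]
[-0.09, 0.06] [-0.0892  0.095 ] 0.191 [-0.09  0.06]
[-0.09, 0.1] [-0.0866  0.1348] 0.387 [-0.09  0.1 ]
[-0.09, 0.15] [-0.081   0.1838] 0.636 [-0.09  0.15]
[-0.09, 0.185] [-0.0759  0.217 ] 0.805 [-0.09   0.185]
[-0.06, 0.185] [-0.0506  0.2187] 0.86 [-0.06   0.185]
[-0.03, 0.18] [-0.0271  0.2149] 0.862 [-0.03  0.18]
[-0.015, 0.172] [-0.0172  0.2069] 0.807 [-0.015  0.172]
[0.0039, 0.17] [-0.0037  0.2042] 0.77 [0.0039 0.17  ]
[0.0039, 0.156] [-0.0072  0.1892] 0.654 [0.0039 0.156 ]
```

```bash
python3 - <<'E'
from h import *
p=tcp_of_grip([-.0935,.055])
arm.move_l([0.252,0.572,0.36],feed=.25)
arm.move_to([p[0],p[1],.36],ROT)
print(arm.current_t(),arm.current_force())
arm.move_l([p[0],p[1],.14],feed=.2)
im=arm.snapshot("scene");cv2.imwrite("pics/s1.png",cv2.resize(im[130:270,220:380,::-1],None,fx=4.5,fy=4.2))
im=arm.snapshot("top");cv2.imwrite("pics/t1.png",cv2.resize(im[115:260,200:370,::-1],None,fx=4.5,fy=4.1))
print(arm.current_t(),arm.current_ee_pos(),p)
E
```

```text
3.4917 [ 0.04752084 -0.42517897  0.42396693]
4.8417 [ 0.52297026 -0.12970963  0.1409049 ] [ 0.52243891 -0.12953522  0.0362    ]
```

View pics/s1.png

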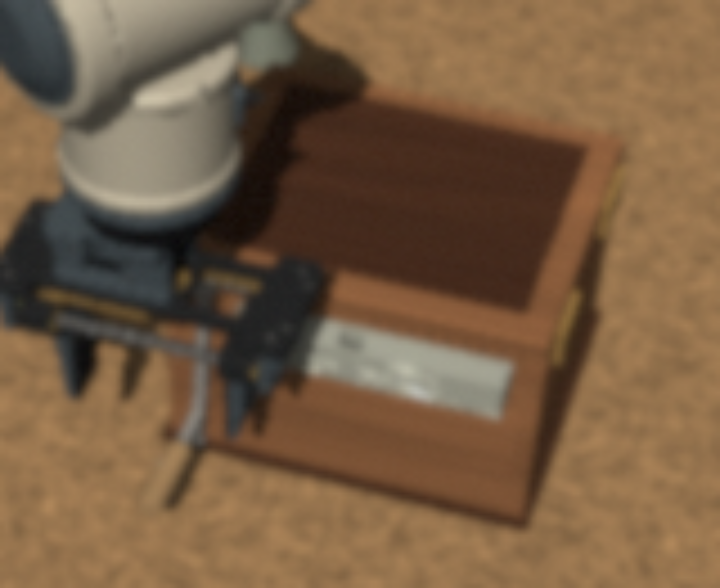

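View pics/t1.png

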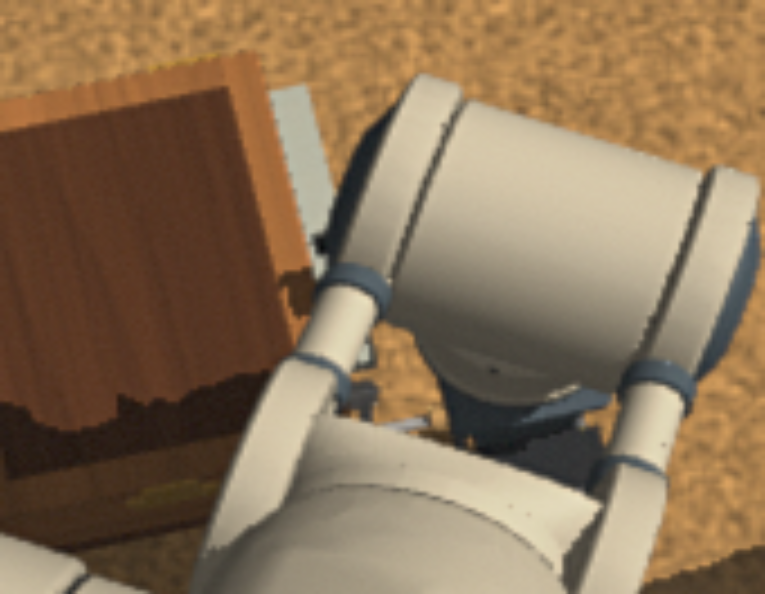

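```bash
python3 - <<'E'
from h import *
for z in(.3,.4,.5,.6):
    for X,Y in((330,240),(430,75),(755,180),(740,300),(300,350),(205,560)):
        print(z,(X,Y),w2c(pix('top',(200+X/4.5,115+Y/4.1),z))[:2].round(3),end=' ')
    print()
print(w2c(arm.current_ee_pos()))
E
```

```text
0.3 (330, 240) [-0.028 -0.106] 0.3 (430, 75) [ 0.048 -0.173] 0.3 (755, 180) [-0.042 -0.311] 0.3 (740, 300) [-0.103 -0.288] 0.3 (300, 350) [-0.082 -0.079] 0.3 (205, 560) [-0.178 -0.012] 
0.4 (330, 240) [-0.051 -0.101] 0.4 (430, 75) [ 0.018 -0.162] 0.4 (755, 180) [-0.064 -0.288] 0.4 (740, 300) [-0.12  -0.267] 0.4 (300, 350) [-0.1   -0.077] 0.4 (205, 560) [-0.188 -0.016] 
0.5 (330, 240) [-0.075 -0.096] 0.5 (430, 75) [-0.012 -0.151] 0.5 (755, 180) [-0.086 -0.265] 0.5 (740, 300) [-0.136 -0.246] 0.5 (300, 350) [-0.119 -0.074] 0.5 (205, 560) [-0.198 -0.019] 
0.6 (330, 240) [-0.098 -0.091] 0.6 (430, 75) [-0.042 -0.14 ] 0.6 (755, 180) [-0.109 -0.242] 0.6 (740, 300) [-0.153 -0.225] 0.6 (300, 350) [-0.138 -0.071] 0.6 (205, 560) [-0.208 -0.022] 
[-0.0930177 -0.1752831  0.1409049]
```

```bash
python3 - <<'E'
from h import *
p=arm.current_ee_pos()
for dz in np.arange(0,.5,.05):
    q=proj('scene',p+[0,0,dz])[0]; print(round(dz,2),((q-[220,130])*[4.5,4.2]).round(0),q.round(0))
im=arm.snapshot("scene");cv2.imwrite("pics/s2.png",cv2.resize(im[0:270,150:400,::-1],None,fx=2.2,fy=2.2))
E
```

```text
0.0 [161. 399.] [256. 225.]
0.05 [159. 348.] [255. 213.]
0.1 [156. 294.] [255. 200.]
0.15 [154. 237.] [254. 186.]
0.2 [151. 176.] [254. 172.]
0.25 [148. 112.] [253. 157.]
0.3 [145.  43.] [252. 140.]
0.35 [141. -30.] [251. 123.]
0.4 [ 138. -108.] [251. 104.]
0.45 [ 134. -192.] [250.  84.]
```

View pics/s2.png

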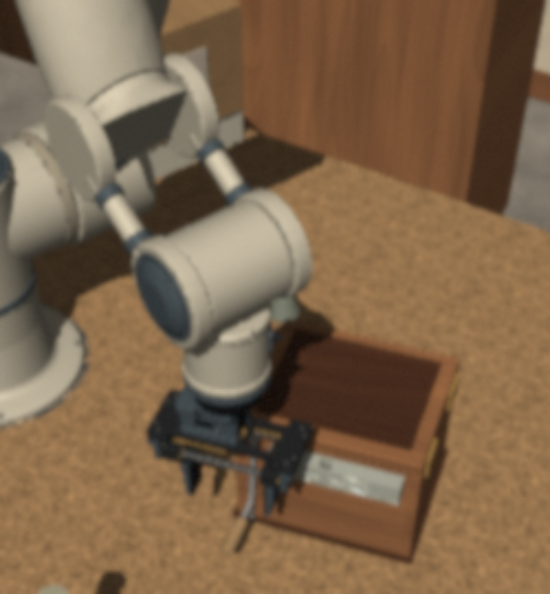

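The gripper is straddling the sleeve. The wrist cylinder sits about 0.28 m above the TCP, so it clears the raised lid. I'll descend, pinch, and raise the rod a little.

```bash
python3 - <<'E'
from h import *
p=tcp_of_grip([-.0935,.055])
arm.move_l(p,feed=.12)
print(arm.current_force())
arm.grip(0.0); arm.sleep(.2)
print(arm.current_t(),arm.current_width(),arm.current_force(),grip_now())
im=arm.snapshot("scene");cv2.imwrite("pics/s3.png",cv2.resize(im[130:270,220:380,::-1],None,fx=4.5,fy=4.2))
E
```

```text
[ 0.82697688  0.03184179 -0.28479459]
7.225 0.01738173252880161 [0.56624073 1.78032446 0.25896302] (array([-0.09351674,  0.05499643]), np.float64(-0.17499043055724708))
```

View pics/s3.png

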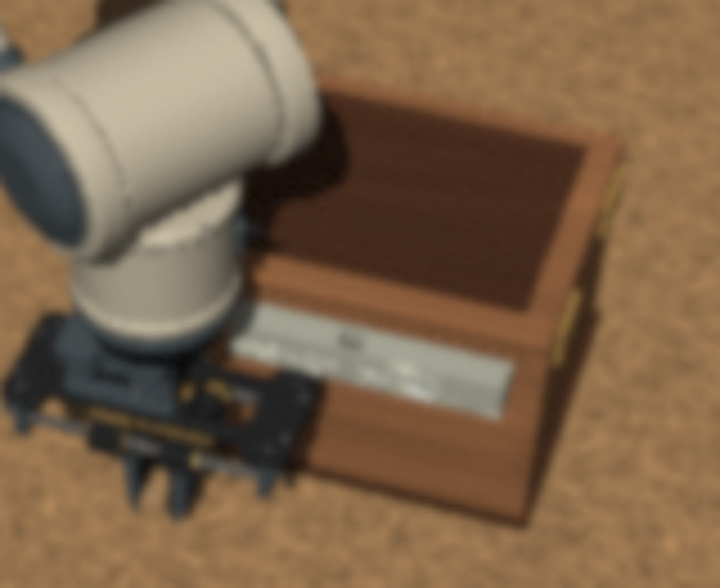

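```bash
python3 - <<'E'
from h import *
for F in([-.094,.04],[-.095,.09],[-.096,.14],[-.096,.188]):
    G,a=grip_from_foot(F)
    arm.move_l(tcp_of_grip(G),feed=.06)
    g,y=grip_now()
    print(round(arm.current_t(),2),F,foot_from_grip(g)[0].round(4),round(a,2),arm.current_force().round(2),round(arm.current_width(),4))
    if F[1]==.04:
        arm.sleep(.1);print(arm.current_force())
im=arm.snapshot("scene");cv2.imwrite("pics/s4.png",cv2.resize(im[110:270,220:380,::-1],None,fx=4.5,fy=3.75))
im=arm.snapshot("top");cv2.imwrite("pics/t4.png",cv2.resize(im[115:260,200:370,::-1],None,fx=4.5,fy=4.1))
E
```

```text
7.76 [-0.094, 0.04] [-0.0938  0.0404] 0.1 [-0.04 -1.49 -4.2 ] 0.0175
[-0.01506928 -1.72719753 -4.54763848]
8.84 [-0.095, 0.09] [-0.095   0.0898] 0.34 [ 0.3  -1.87 -4.84] 0.0171
9.81 [-0.096, 0.14] [-0.096   0.1398] 0.58 [ 0.88 -1.2  -4.44] 0.0175
10.72 [-0.096, 0.188] [-0.0959  0.1879] 0.81 [-0.11 -1.   -3.83] 0.0173
```

View pics/s4.png

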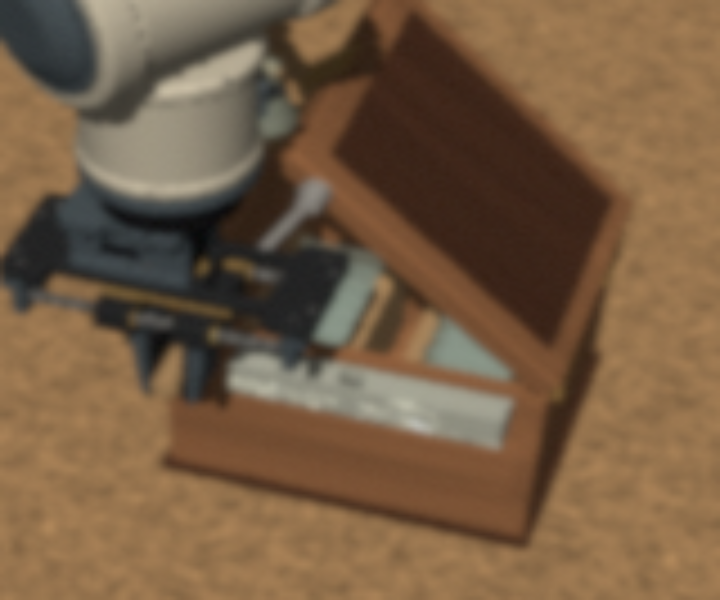

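View pics/t4.png

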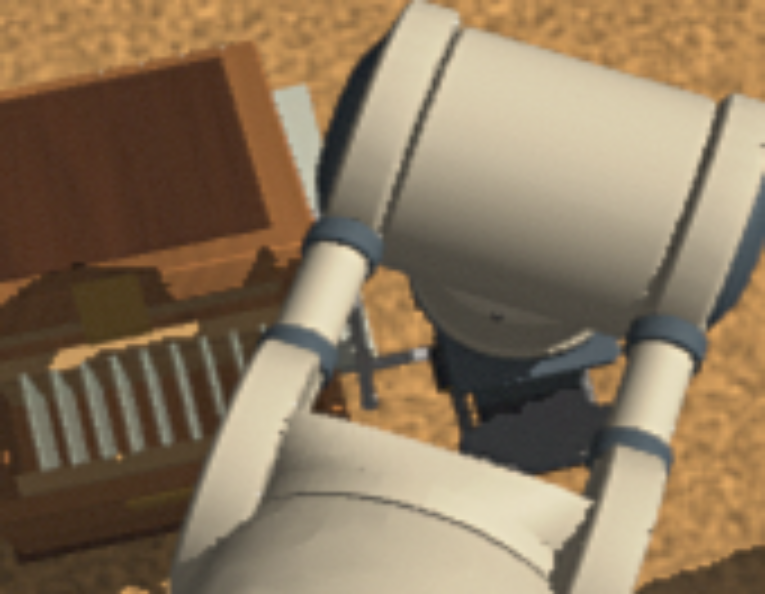

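The lid is up at about 0.81 rad and the rod foot is clear in front of the ledge, at about (372,405) in the crop. Next I'll move it over the ledge and lower it gently, watching the force.

```bash
python3 - <<'E'
from h import *
print('pred foot',proj('top',c2w([-.0959,-.111,.1879])),'seen 282.7,213.8')
for F in([-.06,.188],[-.022,.184],[-.022,.176]):
    G,a=grip_from_foot(F); arm.move_l(tcp_of_grip(G),feed=.06)
    g,y=grip_now(); print(round(arm.current_t(),2),F,foot_from_grip(g)[0].round(4),round(a,2),arm.current_force().round(2))
arm.sleep(.2)
f0=np.mean([arm.current_force() for _ in range(5)],0);print('f0',f0)
z=.176
while z>.163:
    z-=.0007
    G,a=grip_from_foot([-.022,z]); arm.move_l(tcp_of_grip(G),feed=.01)
    arm.sleep(.05)
    f=arm.current_force(); g,y=grip_now()
    print(round(z,4),foot_from_grip(g)[0].round(4),f.round(2))
    if f[2]-f0[2]>2.2 : break
print(arm.current_t(),a)
im=arm.snapshot("top");cv2.imwrite("pics/t5.png",cv2.resize(im[115:260,200:370,::-1],None,fx=4.5,fy=4.1))
im=arm.snapshot("scene");cv2.imwrite("pics/s5.png",cv2.resize(im[110:270,220:380,::-1],None,fx=4.5,fy=3.75))
E
```

```text
pred foot [[281.97408637 212.07284691]] seen 282.7,213.8
11.48 [-0.06, 0.188] [-0.0598  0.1879] 0.88 [-0.13 -2.12 -3.92]
12.14 [-0.022, 0.184] [-0.0219  0.1838] 0.89 [ 0.71 -1.1  -5.64]
12.43 [-0.022, 0.176] [-0.0227  0.1754] 0.84 [-0.75 -1.34 -4.59]
f0 [ 0.5361152  -0.97994037 -4.86121967]
0.1753 [-0.022   0.1753] [-0.14 -0.7  -5.57]
0.1746 [-0.022   0.1746] [ 0.54 -0.73 -4.88]
0.1739 [-0.022   0.1739] [ 1.02 -0.83 -5.81]
0.1732 [-0.022   0.1732] [ 0.52 -0.46 -5.88]
0.1725 [-0.022   0.1725] [ 0.66 -1.03 -4.13]
0.1718 [-0.022   0.1718] [ 0.75 -0.42 -4.63]
0.1711 [-0.022   0.1711] [ 1.06 -1.07 -4.96]
0.1704 [-0.022   0.1704] [ 1.53 -1.31 -5.11]
0.1697 [-0.022   0.1697] [ 1.03 -0.57 -3.94]
0.169 [-0.0219  0.1692] [-0.23  0.24 -0.44]
15.625 0.7880364406554884
```

View pics/t5.png

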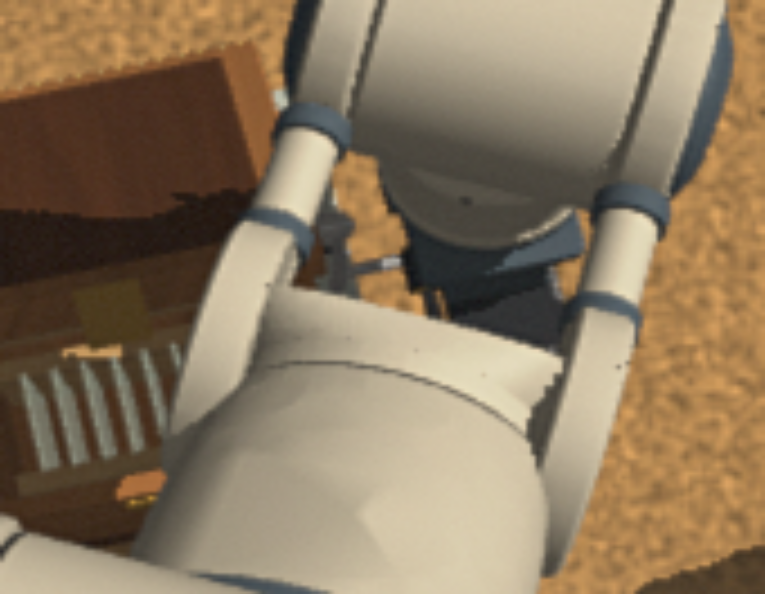

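View pics/s5.png

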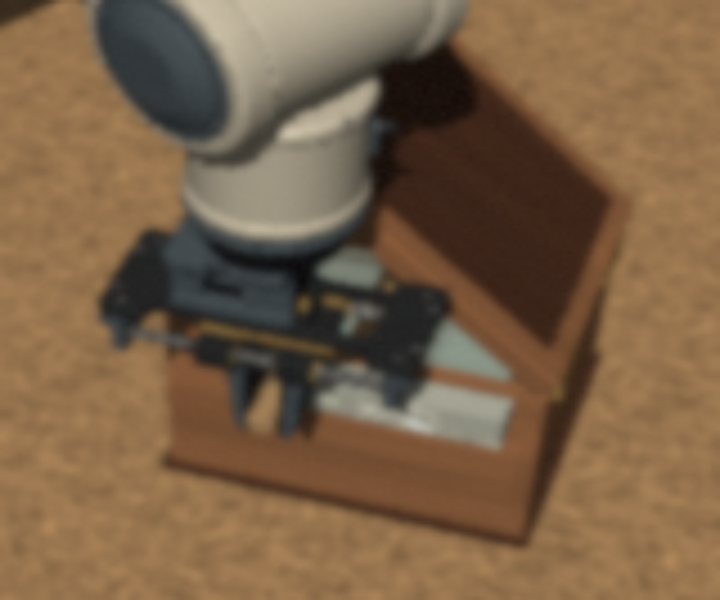

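The foot touched the ledge at z of about 0.169, as expected. I'll loosen the fingers and push it along gently.

```bash
python3 - <<'E'
from h import *
arm.grip(.025); arm.sleep(.1)
print(arm.current_t(),arm.current_width(),arm.current_force().round(2))
g,y=grip_now()
g=g+[0,-.006]; arm.move_l(tcp_of_grip(g),feed=.03); arm.sleep(.1)
f0=np.mean([Rc.T@arm.current_force() for _ in range(5)],0);print('f0',f0.round(2),g)
x0=g[0]
for i in range(1,31):
    g[0]=x0+.001*i
    arm.move_l(tcp_of_grip(g),feed=.012)
    f=Rc.T@arm.current_force()-f0
    print(i,round(g[0],4),f.round(2),round(arm.current_t(),2))
    if abs(f[0])>3.5: break
    if g[0]>-.004: break
im=arm.snapshot("scene");cv2.imwrite("pics/s6.png",cv2.resize(im[110:270,220:380,::-1],None,fx=4.5,fy=3.75))
im=arm.snapshot("top");cv2.imwrite("pics/t6.png",cv2.resize(im[115:260,200:370,::-1],None,fx=4.5,fy=4.1))
E
```

```text
16.175 0.025136887674146898 [-0.01 -0.09  0.23]
f0 [-0.39 -0.05  0.34] [-0.02332766  0.19796954]
1 -0.0223 [ 0.36  0.53 -1.18] 16.88
2 -0.0213 [-0.06  0.93 -0.35] 17.12
3 -0.0203 [ 0.69 -0.08 -0.53] 17.38
4 -0.0193 [ 0.34 -0.5  -0.26] 17.62
5 -0.0183 [-0.72 -0.2  -1.49] 17.88
6 -0.0173 [-0.73 -0.12 -0.14] 18.12
7 -0.0163 [-0.68  0.4  -0.62] 18.38
8 -0.0153 [-0.45  0.74 -0.64] 18.62
9 -0.0143 [-0.32  0.44 -1.04] 18.88
10 -0.0133 [-1.47  1.17  0.9 ] 19.12
11 -0.0123 [-0.95 -0.45 -0.58] 19.38
12 -0.0113 [-0.86  0.58 -0.95] 19.62
13 -0.0103 [-0.37 -0.62 -0.14] 19.88
14 -0.0093 [-1.03 -0.25 -0.42] 20.12
15 -0.0083 [-0.76 -0.89 -0.1 ] 20.38
16 -0.0073 [-0.11  0.13 -0.08] 20.62
17 -0.0063 [-0.36  0.46 -0.29] 20.88
18 -0.0053 [ 0.62 -0.05 -0.12] 21.12
19 -0.0043 [ 0.4  -0.57 -0.42] 21.38
20 -0.0033 [ 0.12 -0.76 -1.  ] 21.62
```

View pics/s6.png

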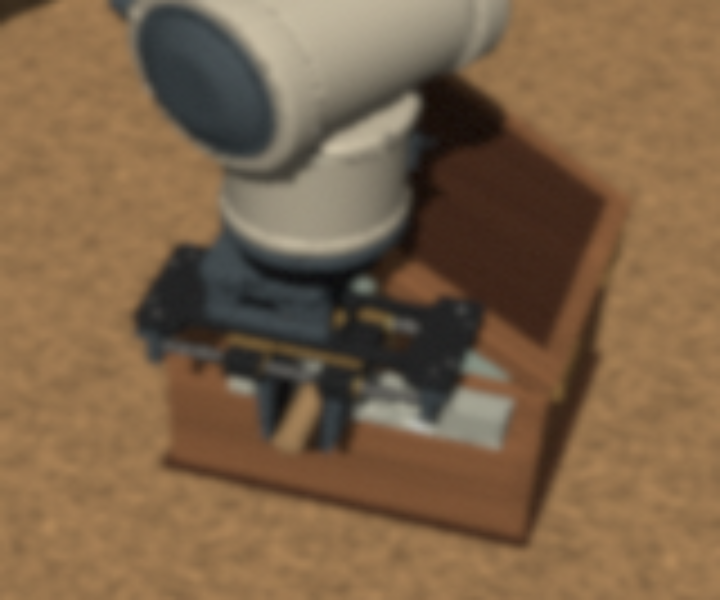

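View pics/t6.png

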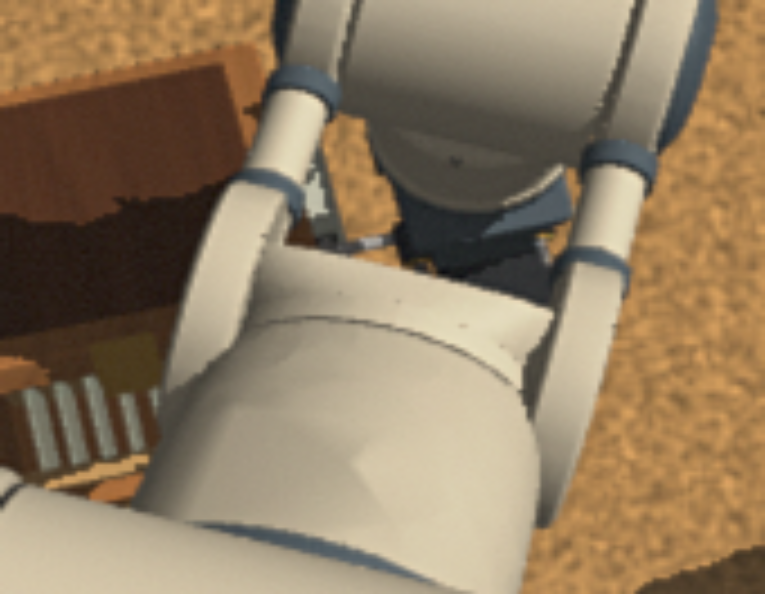

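```bash
cat > lid.py <<'E'
from h import *
import sys
def draw(out,F,src=None):
    im=arm.snapshot("scene");a=cv2.resize(im[80:270,220:380,::-1],None,fx=4,fy=4,interpolation=cv2.INTER_CUBIC)[-600:].copy()
    a=np.clip(a*1.4,0,255).astype(np.uint8); yo=80+(190*4-600)/4
    for f,col in((F,(0,255,0)),((F[0],.17),(0,0,255))):
        G,an=grip_from_foot(f);print(f,an)
        L=[]
        e=np.array([-np.cos(an),np.sin(an)]);n=np.array([np.sin(an),np.cos(an)])
        for r,y in((0,-.1),(.24,-.1),(.24,.1),(0,.1),(0,-.1)):
            q=H+r*e+.01*n;L.append(c2w([q[0],y,q[1]]))
        for LL in(L,[c2w([G[0],y,G[1]]) for y in(-.148,-.202)]):
            q=(proj('scene',np.array(LL))-[220,yo]+.5)*4-.5
            cv2.polylines(a,[np.round(q*16).astype(np.int32)],False,col,1,cv2.LINE_AA,4)
    cv2.imwrite(out,a)
if __name__=="__main__": draw(sys.argv[1],(HX,.156))
E
python3 lid.py pics/s7.png
```

```text
(0.0039, 0.156) 0.6543384425963812
(0.0039, 0.17) 0.7701023236973461
```

View pics/s7.png

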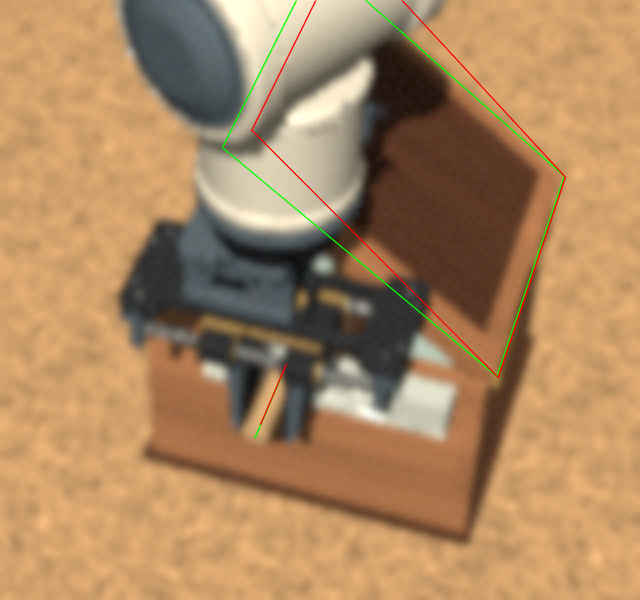

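The drop happened: the lid edge lines up with the seated prediction (green). The sleeve rests against the front finger, so I'll centre the hand, open it and retreat upward.

```bash
python3 - <<'E'
from h import *
g,y=grip_now(); g[0]=-.0075
arm.move_l(tcp_of_grip(g),feed=.02); arm.sleep(.3)
print(arm.current_force().round(2),arm.current_t())
arm.grip(.07); arm.sleep(.2); print(arm.current_force().round(2))
p=tcp_of_grip(g)
arm.move_l(p+[0,0,.06],feed=.08)
arm.move_l(p+[0,0,.20],feed=.15)
arm.move_l(p+[0,0,.20]+Rc@np.array([-.12,-.1,0]),feed=.2)
print(arm.current_t())
from lid import draw
draw("pics/s8.png",(HX,.156))
im=arm.snapshot("top");cv2.imwrite("pics/t8.png",cv2.resize(im[115:260,165:335,::-1],None,fx=4.5,fy=4.1,interpolation=cv2.INTER_CUBIC))
E
```

```text
[ 0.08 -0.03  0.6 ] 22.4333
[ 1.06  0.6  -0.21]
26.375
(0.0039, 0.156) 0.6543384425963812
(0.0039, 0.17) 0.7701023236973461
```

View pics/s8.png

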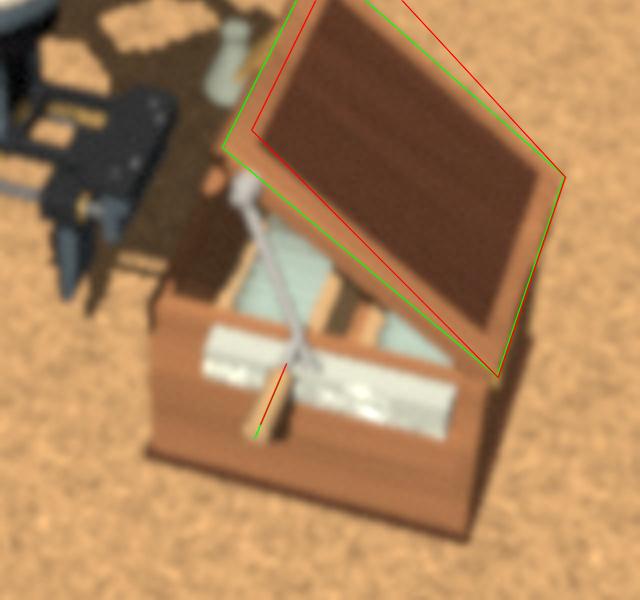

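View pics/t8.png

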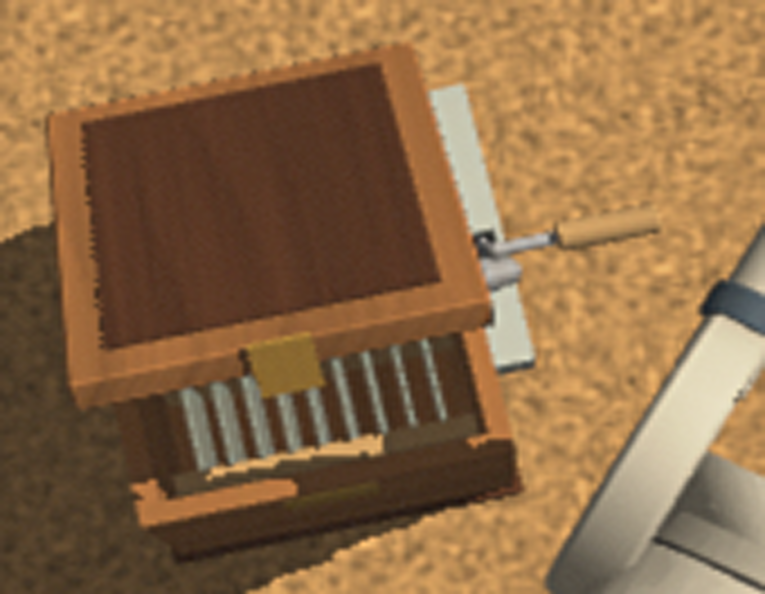

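The lid edge lies on the seated line and the rod end sits in the dark hole at about (485,242) in the top crop. I'll check that it stands still, then hand in.

```bash
python3 - <<'E'
from h import *
a=arm.snapshot("scene").astype(int);arm.sleep(1.5);b=arm.snapshot("scene").astype(int)
print(np.abs(a-b)[100:260,225:390].max(),np.abs(a-b).max())
t=arm.snapshot("top").astype(int);o=cv2.imread("pics/top0.png")[:,:,::-1].astype(int)
print('cyl/dish/flask change',[np.abs(t-o)[s].mean().round(2) for s in((slice(225,265),slice(385,432)),(slice(160,198),slice(372,412)),(slice(285,308),slice(115,145)))])
print(arm.current_t(),arm.current_force().round(2)); arm.sign_off()
E
```

```text
29 40
cyl/dish/flask change [np.float64(33.39), np.float64(57.44), np.float64(89.89)]
28.125 [ 0.4  -0.63  1.48]
the job is handed in; nothing more can be done
```

```bash
python3 - <<'E'
from h import *
try:
    for n in("top","scene"): cv2.imwrite(f"pics/end_{n}.png",arm.snapshot(n)[:,:,::-1])
except Exception as e: print(e)
E
ls pics
```

```text
the job is handed in; nothing more can be done
c1.png
c2.png
ov_scene_1.png
ov_top_1.png
s1.png
s2.png
s3.png
s4.png
s5.png
s6.png
s7.png
s8.png
scene0.png
t1.png
t4.png
t5.png
t6.png
t8.png
top0.png
```

I propped the lid open and handed the job in at about 28 s; no verdict was reported.

**What I did**
- I found the chest and the holding hole (chest x ≈ 4 mm) in both camera pictures, then pinched the rod's grip.
- I raised the lid to about 0.8–0.9 rad by the linkage geometry, brought the foot up in front of the ledge and over onto it. It touched where expected, at a foot height of about 169 mm by my estimate.
- I loosened the fingers and pushed the rod along in 1 mm steps until it dropped. The wrist force changed by less than about 2 N during this. The contact force on the ledge itself can't be read.
- I then opened the fingers and withdrew the hand clear of everything.

**Last checks**
- **Seating:** with the hand away, the lid edge lies on the line predicted for a seated foot (lid about 0.65 rad), clearly apart from the line for a foot standing on the ledge. From above, the rod end sits in the dark hole.
- **Standing still:** this check was not clean. Two pictures 1.5 s apart differed by up to 29 grey levels around the chest (40 over the whole picture), with no noise level to compare against. I did not view those two pictures.
- **Glassware:** my picture-difference check failed, with mean differences of 33 for the cylinder, 57 for the dish and 90 for the flask. I think this is the arm and its shadow covering those spots, but I did not view that picture and could take none after handing in. In the last scene view the flask is within about 2 pixels of its starting place. The cylinder and dish were not seen again. By measured positions the hand stayed about 0.16 m or more from them, and no unexpected contact force showed.

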